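# Punch a specimen tag and hold the tag slide out at the mark

## Robot

A 6-joint arm with a two-finger parallel gripper is mounted at the origin on the work surface. World frame = base frame: x ahead of the robot, y to its left, z up, the work surface at z = 0. Lengths are in m, angles in rad, forces in N, time in s.
With the tool pointing down it reaches from about 0.225 to 0.725 m from the base axis. Payload 3.1 kg.
Tool frame: the origin (TCP) lies on the mounting face of the last link; the fingertips stand 173 mm ahead of it and the grasp point (between the pads) lies 155 mm ahead of it; z points along the fingers, y is the line along which they close (so a half turn about z gives the same grasp; the last joint's range is limited). The gripper opens to 85 mm and grips with 20 to 120 N. Pads are 22 mm wide; open, the fingers measure 114 mm over their backs; the gripper's body (76 mm by 85 mm) begins 54 mm behind the grasp point. The pads swing forward as they close: fully open they stand 13 mm farther back than shut.
Start: joints at [-1.317, 0.048, 0.099, 1.622, 0, 1.443], TCP at [0.196, -0.487, 0.405] pointing down, gripper open.
Joint ranges: [-2.91, 2.91], [-0.99, 1.94], [-1.21, 1.42], [-2.12, 2.29], [-1.49, 1.47], [-3.14, 3.14]. Speed limits (rad/s): [2.79, 2.79, 3.14, 3.14, 3.14, 3.14].

## Interface

Orientations are given as a unit quaternion [w, x, y, z].
In Python, from plant import r gives the robot as it stands.
- The arm moves only by the tool play_rows, never from a script. Its argument "rows" is a list of rows, each an object of numbers: "dx", "dy", "dz": the shift along the tool's x, y, z in mm; "roll": the turn about the tool's z in rad; "jaw": the opening, from -1 (shut) to 1 (fully open). A call has 1 to 8 rows; each row is the pose to reach, as a shift and turn from the pose commanded when the call began, along the tool's axes at that moment; what a row does not reach only later rows make up. A row lasts 1/10 s, in which the tool goes at most 50 mm and 8.59 degrees, less where a joint would pass 70% of its speed; a pose out of reach is approached as far as the arm can. A call with a gripper value outside its range is refused whole. The fingers move at their own pace and stop on an object; "newtons" is the grip in N (left out, the last holds). Time passes only in rows, so rows that repeat a pose let the fingers close. It gives the time, the measured TCP pose, the force, the opening and the grip force at its end, in the units of the state.
- r.observe(): the state, without advancing time (a new reading comes with each control period).
- r.snapshot(name): name is "side" or "top"; returns the picture (384x512x3 uint8, blue, green, red); there is no depth.
- r.camera_info(name): a dict with "fx", "fy", "cx", "cy" (pixels), "camera_from_world" (4x4, takes a point from world to camera coordinates). Camera axes: x right, y up, looking along -z (the intrinsics and any distortion apply to the point x, -y, -z); pixel columns grow to the right and rows downward; lengths in m; the calibration is good to about 2 mm. A picture is of the moment at which its call begins. camera_info takes no time and is no camera call.
- r.hand_in(): hands the job in; it is judged then, once.
The state is a dict: "t": time; "q": joint angles; "dq": joint speeds; "joint_efforts": joint torques, N m; "ee_pos": TCP position; "orientation": TCP orientation; "contact_force": force on the tool from outside, world axes, zero at the start; "ft_torque": the same for the moment, N m; "grip_width": finger opening in m; "grip_force": force on a finger pad.
Only numpy, scipy, OpenCV 4.12 (cv2) and the standard library are available. Lean on these libraries where they do the work, as an engineer would, in place of code of your own. Each camera call takes 0.05 s, during which the arm holds its last target. There are 200 camera calls.

## Task

Punch the specimen tag: swing the press's sprung lever all the way down to its stop and let it come fully back up. Only then pull the spring-return tag slide out by its orange knob until its black pointer stands over the red marker, and finish still holding the knob there, so that a colleague can read the tag; it springs home if let go. Leave the red marker where it is set and do not disturb the other things on the bench.

Things in the scene. Friction and masses are not known exactly. Their poses are not given: they have to be found in the camera images.
- press: fixed specimen-tag punch: white base plate 395 x 170 x 20 mm, blue head 160 x 90 mm, top 150 mm above the table. Origin on the table under the punch; x points from the machine's front to its back (base from -265 to +130 mm, head from -35 to +125 mm), y to the lever's side (head -45 to +45 mm), z up. Its place and yaw (-0.1 to 0.35 rad) vary.
- lever (a joint): the punch lever, rad: 0 at rest (arm 35 degrees above level), 0.70 at its lower stop. Its steel arm sticks out to the press's +y side and swings down about an axis along the press's x. A spring lifts it back when released; pushing down on the grip takes about 4 N at first and 9 N at the stop.
- lever_hinge (a point): point on the lever's hinge axis, at press x -15, y 45, z 120 mm
- lever_grip (a point): centre of the lever's black crossbar grip, a horizontal cylinder 22 mm in diameter and 90 mm long, parallel to the press's x axis; 150 mm from the hinge axis, 206 mm above the table at rest and about 106 mm at the stop
- slide: tag slide, origin at the centre of its orange upright knob (round, 26 mm diameter, 60 mm tall, 30 to 90 mm above the table), axes as the press. It slides to the front (press -x); home: knob 135 mm in front of the punch, 100 mm before the head; end stop 120 mm further out. A spring draws it home when let go: 3 N at home, 70 N per m more further out.
- pointer (a point): tip of the thin black pointer fixed to the slide (57 mm to the press's -y side of the knob), moving along the rule with it, 30 mm above the table; axes as the press. The slide itself is a flat aluminium bed 60 mm wide with a brass tag on it, its top 30 mm above the table.
- mark (a joint): where the red marker has been set along the rule, m: how far the slide must come out from home for the pointer to stand over the middle of the marker (0.045 to 0.085). Stiff to move; leave it.
- mark_centre (a point): centre of the top of the flat red marker on the white rule along the base's -y side; the marker is 14 mm long along the slide's travel, 34 mm wide; axes as the press
- tag_tray: bystander: open blue plastic tray for blank tags, 100 x 70 x 28 mm; origin at the centre of its underside
- caliper: bystander: steel vernier caliper lying flat, 200 mm long; origin at the middle of its beam, on the table
- bottle_a: bystander: white plastic bottle with blue cap, 72 mm across, 170 mm tall; origin at the centre of its underside
- jar: bystander: amber glass jar with black lid, 80 mm across, 100 mm tall; origin at the centre of its underside
- spray: bystander: aluminium and blue can, 52 mm across, 160 mm tall; origin at the centre of its underside
- bowl: bystander: steel bowl, 90 mm across, 40 mm tall; origin at the centre of its underside

How it is judged:
By the outcome, as a careful person would: the job done as asked, in the order asked, and still so for the second after the job is handed in, while the arm keeps its last pose, push and grip.
It also fails if it takes over 54 s, if anything falls off the work surface, if the arm or the gripper's body presses on something with over 40 N, if the wrist force passes 120 N, or if a joint passes its speed limit or range.

## Working session

There is one attempt and no reset: what is moved stays moved. The work goes in short steps, Python scripts to look and compute and a tool call to move; the robot and the scene stay as the last step left them, time stands still between calls to the robot, and variables do not carry over. Pictures are saved under pics/ and viewed, at most 10 in all, crops included, and the job is handed in when it is done.

Besides the shell and the picture viewer there is one more tool, called after "Emit:" as name(argument=value, ...) on one line, values as JSON. play_rows: Moves the arm, as the interface text tells. Its arguments: {"type":"object","properties":{"rows":{"type":"array","items":{"type":"object","properties":{"dx":{"type":"number"},"dy":{"type":"number"},"dz":{"type":"number"},"roll":{"type":"number"},"jaw":{"type":"number"}}}},"newtons":{"type":"number"}},"required":["rows"]}

```bash
mkdir -p pics; ls; python3 - <<'E'
from plant import r
import cv2,numpy as np
for n in("side","top"):
    cv2.imwrite(f"pics/{n}0.png",r.snapshot(n)); c=r.camera_info(n); print(n,c)
o=r.observe(); print({k:np.round(v,3).tolist() for k,v in o.items()})
E
```

```text
pics
side {'fx': 482.79282650586265, 'fy': 482.79282650586265, 'cx': 259.2809577400309, 'cy': 190.18915563357814, 'camera_from_world': array([[-0.7361772 , -0.67666308,  0.01304636,  0.40406143],
       [ 0.36553557, -0.38131414,  0.84910734, -0.32309767],
       [-0.56958482,  0.62986237,  0.5280592 , -1.23043295],
       [ 0.        ,  0.        ,  0.        ,  1.        ]])}
top {'fx': 464.5163252900064, 'fy': 464.5163252900064, 'cx': 248.2777146660455, 'cy': 183.05481665845224, 'camera_from_world': array([[ 0.00565363, -0.99994859,  0.00841795, -0.04289353],
       [ 0.98715248,  0.00692512,  0.15963087, -0.57213812],
       [-0.15968096,  0.00740731,  0.98714088, -1.51296923],
       [ 0.        ,  0.        ,  0.        ,  1.        ]])}
{'t': 0.1, 'q': [-1.317, 0.049, 0.098, 1.622, -0.0, 1.443], 'dq': [-0.002, -0.001, 0.003, 0.001, -0.002, 0.001], 'joint_efforts': [0.002, -33.985, 32.094, 0.016, -0.0, -0.0], 'ee_pos': [0.196, -0.487, 0.404], 'orientation': [-0.001, 0.982, 0.19, -0.0], 'contact_force': [0.448, 0.153, -0.306], 'ft_torque': [0.001, 0.005, 0.022], 'grip_force': 0.0, 'grip_width': 0.086}
```

View pics/top0.png

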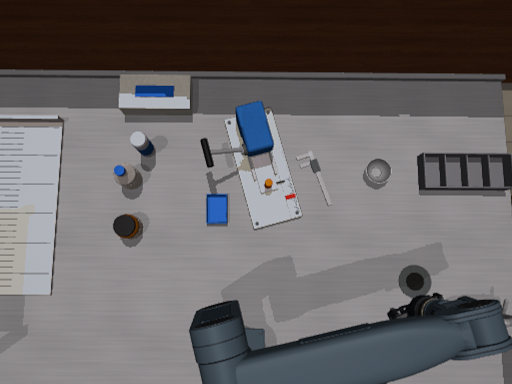

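View pics/side0.png

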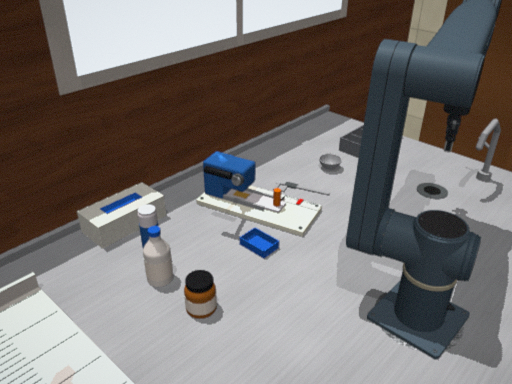

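The top view shows the head at (255,130), the black grip at (207,152), the knob at (268,183), the red marker at (290,197) and the tray at (217,209). The side view agrees, with the knob at (277,197). Next I measure these.

```bash
cat > h.py <<'E'
import numpy as np, cv2
from plant import r
def P(n): 
    c=r.camera_info(n); return c,c["camera_from_world"]
def plane(n,uv,z):
    c,T=P(n); R,t=T[:3,:3],T[:3,3]
    d=R.T@np.array([(uv[0]-c["cx"])/c["fx"],-(uv[1]-c["cy"])/c["fy"],-1.]); o=-R.T@t
    return o+d*(z-o[2])/d[2]
def ray(n,uv):
    a=plane(n,uv,0);b=plane(n,uv,.3);return a,(b-a)/np.linalg.norm(b-a)
def tri(uv1,uv2):
    a,d=ray("top",uv1);b,e=ray("side",uv2)
    s=np.linalg.lstsq(np.c_[d,-e],b-a,rcond=None)[0];p,q=a+s[0]*d,b+s[1]*e
    return (p+q)/2,np.linalg.norm(p-q)
def proj(n,p):
    c,T=P(n);x=T[:3,:3]@np.asarray(p)+T[:3,3]
    return np.array([c["cx"]+c["fx"]*x[0]/-x[2],c["cy"]-c["fy"]*x[1]/-x[2]])
def blobs(img,lo,hi,box=None,amin=8):
    m=cv2.inRange(cv2.cvtColor(img,cv2.COLOR_BGR2HSV),lo,hi)
    if box: k=np.zeros_like(m);x0,y0,x1,y1=box;k[y0:y1,x0:x1]=255;m&=k
    n,l,s,c=cv2.connectedComponentsWithStats(m)
    return [(c[i],s[i],np.argwhere(l==i)[:,::-1]) for i in range(1,n) if s[i][4]>=amin]
def press(xyz,o,yaw):
    c,s=np.cos(yaw),np.sin(yaw);return np.array([o[0]+c*xyz[0]-s*xyz[1],o[1]+s*xyz[0]+c*xyz[1],xyz[2]])
E
python3 - <<'E'
from h import *
T=r.snapshot("top");S=r.snapshot("side")
bx=(190,90,310,235)
def show(l,B):
    for c,s,p in B: print(l,np.round(c,1),s.tolist())
show("orangeT",blobs(T,(5,150,120),(18,255,255),bx)); show("redT",blobs(T,(0,150,100),(4,255,255),bx)+blobs(T,(172,150,100),(180,255,255),bx))
show("blueT",blobs(T,(100,120,50),(125,255,255),bx)); show("blackT",blobs(T,(0,0,0),(180,255,45),bx))
W=blobs(T,(0,0,195),(180,30,255),(215,100,310,235),100); show("whiteT",W)
bs=(190,140,340,240)
show("orangeS",blobs(S,(5,150,100),(18,255,255),bs)); show("redS",blobs(S,(0,150,80),(4,255,255),bs)+blobs(S,(172,150,80),(180,255,255),bs)); show("blackS",blobs(S,(0,0,0),(180,255,40),bs))
cv2.imwrite("pics/crop1.png",np.hstack([cv2.resize(T[90:240,190:310],None,fx=3.3,fy=3.8,interpolation=2),cv2.resize(S[140:240,190:330],(400,570),interpolation=2)]))
E
```

```text
orangeT [268.2 182.1] [265, 179, 7, 7, 40]
redT [289.9 196.1] [285, 194, 10, 5, 32]
blueT [254.  126.3] [236, 101, 37, 52, 1317]
blueT [216.4 208.6] [206, 194, 21, 30, 604]
blackT [239.1 127.4] [237, 118, 6, 19, 25]
blackT [206.6 152.5] [201, 139, 12, 28, 178]
blackT [258.3 151.7] [244, 147, 28, 9, 78]
orangeS [276.6 196.5] [274, 188, 7, 18, 106]
redS [299.3 200.9] [297, 199, 6, 5, 19]
blackS [216.9 172.6] [204, 167, 28, 12, 145]
```

View pics/crop1.png

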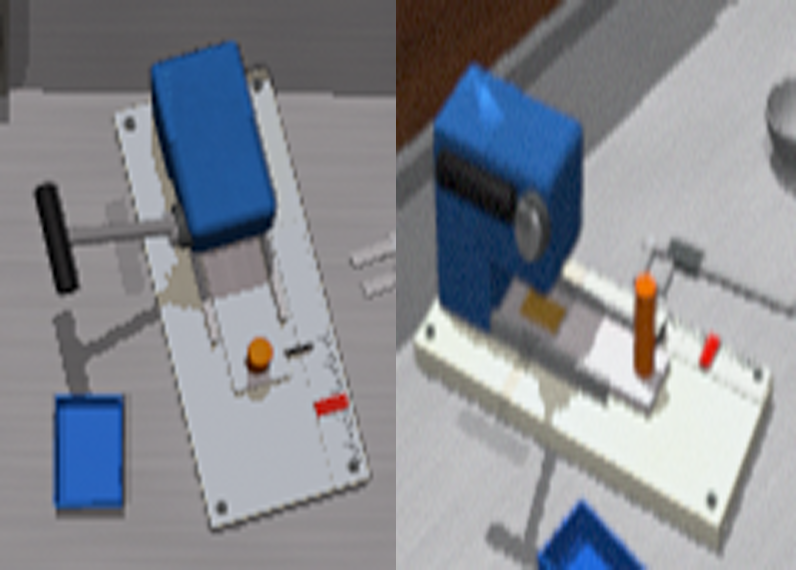

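The crop shows base corners, in full top-image pixels, near (253.6,229.5), (302,216.3) and (224.2,120.3). The pointer is at about (280,182), ahead of the red marker at (290,196).

```bash
python3 - <<'E'
from h import *
T=r.snapshot("top")
k=plane("top",(268.2,182.1),.085);m=plane("top",(289.9,196.1),.023);g=plane("top",(206.6,152.5),.212)
fl,fr,bl=[plane("top",p,.02) for p in((253.6,229.5),(302,216.3),(224.2,120.3))]
y1=np.arctan2(*(bl-fl)[1::-1]);v=fl-fr;y2=np.arctan2(-v[0],v[1])
print("base",np.linalg.norm(bl-fl),np.linalg.norm(fl-fr),"yaw",y1,y2)
for c,s,p in blobs(T,(0,0,0),(180,255,45),(195,130,225,175)):
    q=np.array([plane("top",x,.212) for x in p]);e=np.linalg.svd(q[:,:2]-q[:,:2].mean(0))[2][0];y3=np.arctan2(*(e*np.sign(e[0]))[::-1]);print("yaw grip",y3)
    L=(q[:,:2]-q[:,:2].mean(0))@e;print("grip len",np.ptp(L))
print("knob",k,"tri",tri((268.2,182.1),(276.6,189)),"mark",m,tri((289.9,196.1),(299.3,200.9)),"grip",g,tri((206.6,152.5),(216.9,172.6)))
for yaw in (y1,y2,y3,np.mean([y1,y2,y3])):
    R=np.array([[np.cos(yaw),np.sin(yaw)],[-np.sin(yaw),np.cos(yaw)]])
    print(yaw,"grip-knob",R@(g-k)[:2],"expect",[120,45+150*np.cos(np.radians(35))],"mark-knob",R@(m-k)[:2],"fl-knob",R@(fl-k)[:2],"expect -130,85")
    o=k[:2]-R.T@np.array([-.135,0]);print(" o",o,"mark",-(R@(m-k)[:2])[0])
print("tray",plane("top",(216.4,208.6),.02)[:2])
E
```

```text
base 0.3930856228581311 0.16953463883098122 yaw 0.2677977585630401 0.2714288212500215
yaw grip 0.26916648644446883
grip len 0.0880737591917233
knob [ 0.56973675 -0.10418714  0.085     ] tri (array([ 0.56863144, -0.10351217,  0.09371804]), np.float64(0.0007943867597183532)) mark [ 0.53228209 -0.18096883  0.023     ] (array([ 0.53157415, -0.18050926,  0.02797693]), np.float64(0.00010250993569049347)) grip [0.63829891 0.08856163 0.212     ] (array([0.6400553 , 0.08941516, 0.20632233]), np.float64(0.0011457099347932692))
0.2677977585630401 grip-knob [0.11712126 0.16773631] expect [120, np.float64(167.87280664334878)] mark-knob [-0.0564367  -0.06413407] fl-knob [-0.13349723  0.08427459] expect -130,85
 o [ 0.6999248  -0.06846501] mark 0.056436701578455754
0.2714288212500215 grip-knob [0.11772955 0.16730993] expect [120, np.float64(167.87280664334878)] mark-knob [-0.0566692  -0.06392872] fl-knob [-0.13319035  0.08475877] expect -130,85
 o [ 0.69979424 -0.06799253] mark 0.05666920384041311
0.26916648644446883 grip-knob [0.11735074 0.16757584] expect [120, np.float64(167.87280664334878)] mark-knob [-0.05652443 -0.06405676] fl-knob [-0.13338176  0.08445724] expect -130,85
 o [ 0.69987579 -0.06828686] mark 0.056524430773412314
0.2694643554191768 grip-knob [0.11740065 0.16754088] expect [120, np.float64(167.87280664334878)] mark-knob [-0.05654351 -0.06403992] fl-knob [-0.13335659  0.08449696] expect -130,85
 o [ 0.69986509 -0.06824809] mark 0.056543508787408873
tray [0.48837209 0.06783016]
```

Emit:
play_rows(rows=[{"dx": 40,"dy": -24,"dz": -10,"roll": -0.1,"jaw": -1},{"dx": 80,"dy": -47,"dz": -20,"roll": -0.2,"jaw": -1},{"dx": 120,"dy": -70,"dz": -20,"roll": -0.3,"jaw": -1},{"dx": 160,"dy": -94,"dz": -20,"roll": -0.4,"jaw": -1},{"dx": 200,"dy": -118,"dz": -20,"roll": -0.5,"jaw": -1},{"dx": 240,"dy": -141,"dz": -20,"roll": -0.6,"jaw": -1},{"dx": 280,"dy": -164,"dz": -20,"roll": -0.7,"jaw": -1},{"dx": 314,"dy": -185,"dz": -20,"roll": -0.8,"jaw": -1}])

```text
t: 1.05
ee_pos: [0.419, -0.1965, 0.4247]
orientation: [0.0, 0.829, 0.559, 0.0]
contact_force: [-0.2, -0.7, 0.2]
grip_width: 0.0
grip_force: 0.0
```

Emit:
play_rows(rows=[{"dx": 44,"dy": 12,"roll": -0.085,"jaw": -1},{"dx": 87,"dy": 24,"roll": -0.17,"jaw": -1},{"dx": 131,"dy": 36,"roll": -0.25,"jaw": -1},{"dx": 175,"dy": 48,"roll": -0.33,"jaw": -1},{"dx": 218,"dy": 60,"roll": -0.41,"jaw": -1},{"dx": 262,"dy": 73,"roll": -0.5,"jaw": -1},{"dx": 306,"dy": 85,"roll": -0.58,"jaw": -1},{"dx": 349,"dy": 97,"roll": -0.66,"jaw": -1}])

```text
invalid input at $.rows[0]: expected keys dx, dy, dz, roll, jaw
```

Emit:
play_rows(rows=[{"jaw": -1},{"jaw": -1}])

```text
invalid input at $.rows[0]: expected keys dx, dy, dz, roll, jaw
```

```bash
python3 - <<'E'
from h import *
o=r.observe();p=o["ee_pos"];g=[.6407,.0895];w=o["orientation"];yaw=2*np.arctan2(w[2],w[1]);d=np.array(g)-p[:2]
print(np.round(p,4),yaw,o["contact_force"],o["q"],"dx,dy",1e3*(d@[np.cos(yaw),np.sin(yaw)]),1e3*(d@[np.sin(yaw),-np.cos(yaw)]))
S=r.snapshot("side");cv2.imwrite("pics/s2.png",cv2.resize(S[100:250,150:350],(800,600),interpolation=2))
E
```

```text
[ 0.419  -0.1965  0.4247] 1.186733991768616 [-0.21495253 -0.65270698  0.22108157] [-5.83739025e-01 -1.07507997e-01 -1.27689689e-02  1.66508016e+00
  2.91770246e-04  1.37111970e+00] dx,dy 348.268771981663 98.35752168421611
```

View pics/s2.png

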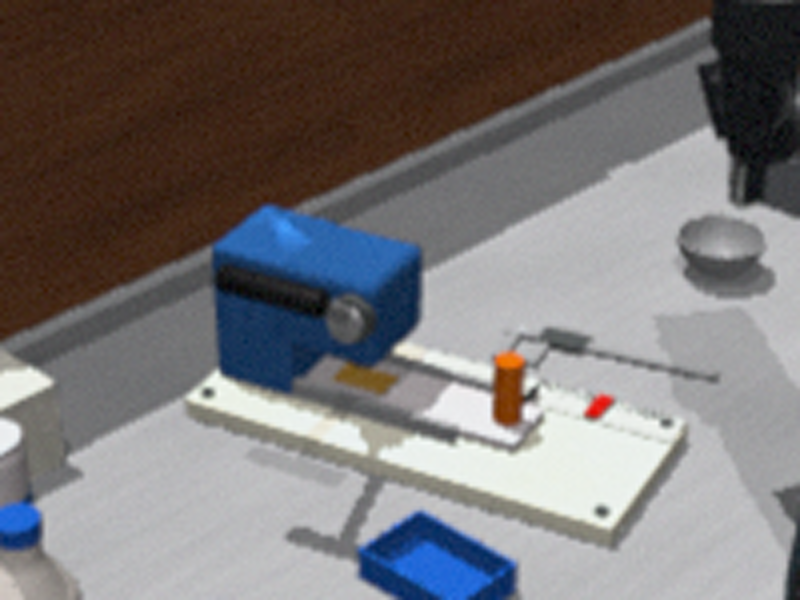

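The calls were refused because every key is required. The picture shows the gripper at upper right and the scene undisturbed. I'll resend with full rows.

Emit:
play_rows(rows=[{"dx": 44,"dy": 12,"dz": 0,"roll": -0.085,"jaw": -1},{"dx": 87,"dy": 24,"dz": 0,"roll": -0.17,"jaw": -1},{"dx": 131,"dy": 36,"dz": 0,"roll": -0.25,"jaw": -1},{"dx": 175,"dy": 48,"dz": 0,"roll": -0.33,"jaw": -1},{"dx": 218,"dy": 60,"dz": 0,"roll": -0.41,"jaw": -1},{"dx": 262,"dy": 73,"dz": 0,"roll": -0.5,"jaw": -1},{"dx": 306,"dy": 85,"dz": 0,"roll": -0.58,"jaw": -1},{"dx": 349,"dy": 97,"dz": 0,"roll": -0.66,"jaw": -1}])

```text
t: 1.9
ee_pos: [0.6411, 0.0891, 0.4244]
orientation: [0.0, 0.604, 0.797, -0.0]
contact_force: [0.7, -1.0, 0.4]
grip_width: 0.0
grip_force: 0.0
```

Emit:
play_rows(rows=[{"dx": 0,"dy": 0,"dz": 0,"roll": 0,"jaw": -1},{"dx": 0,"dy": 0,"dz": 0,"roll": 0,"jaw": -1}])

```text
t: 2.1
ee_pos: [0.6406, 0.0883, 0.4229]
orientation: [-0.001, 0.605, 0.796, -0.001]
contact_force: [-0.6, -0.6, -0.4]
grip_width: -0.0002
grip_force: 0.0
```

```bash
cat > st.py <<'E'
from h import *
import sys
def st(g):
    o=r.observe();p=o["ee_pos"];w=o["orientation"];yaw=2*np.arctan2(w[2],w[1]);d=np.array(g)-p[:2]
    print(o["t"],np.round(p,4),yaw,o["contact_force"],np.round(o["q"],2),"dx,dy",1e3*(d@[np.cos(yaw),np.sin(yaw)]),1e3*(d@[np.sin(yaw),-np.cos(yaw)]),o["grip_width"])
if __name__=="__main__": st([float(a) for a in sys.argv[1:3]])
E
python3 st.py .6407 .0895
```

```text
2.1 [0.6406 0.0883 0.4229] 1.8427285252511079 [-0.57916753 -0.55009794 -0.41911093] [ 0.03  0.39  0.54  1.72 -0.    1.33] dx,dy 1.1707493738773973 0.3872991187012472 -0.00019046223203545025
```

Emit:
play_rows(rows=[{"dx": 1,"dy": 0,"dz": 15,"roll": 0,"jaw": -1},{"dx": 1,"dy": 0,"dz": 28,"roll": 0,"jaw": -1},{"dx": 4,"dy": 0,"dz": 37,"roll": 0,"jaw": -1},{"dx": 8,"dy": 0,"dz": 46,"roll": 0,"jaw": -1},{"dx": 14,"dy": 0,"dz": 56,"roll": 0,"jaw": -1},{"dx": 19,"dy": 0,"dz": 68,"roll": 0,"jaw": -1},{"dx": 23,"dy": 0,"dz": 80,"roll": 0,"jaw": -1},{"dx": 23,"dy": 0,"dz": 80,"roll": 0,"jaw": -1}])

```text
t: 2.9
ee_pos: [0.6327, 0.111, 0.3458]
orientation: [-0.001, 0.605, 0.796, 0.002]
contact_force: [-2.7, 4.0, 6.7]
grip_width: 0.0
grip_force: 3.6
```

```bash
python3 st.py .6335 .116; python3 - <<'E'
from h import *
S=r.snapshot("side");cv2.imwrite("pics/s3.png",cv2.resize(S[100:250,150:350],(800,600),interpolation=2))
E
```

```text
2.9 [0.6327 0.111  0.3458] 1.8424330777911893 [-2.65488744  4.03244436  6.74574716] [0.07 0.35 0.33 1.55 0.   1.37] dx,dy 4.621800778104471 2.1376603407749784 1.1633895432625222e-06
```

View pics/s3.png

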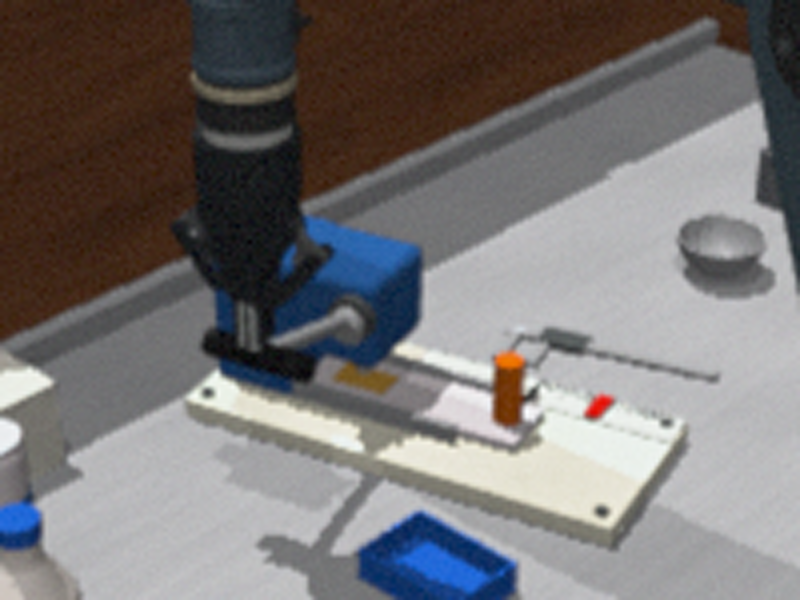

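The fingertips sit on the crossbar and the lever is partly down, with about 7 N pushing up. I continue towards the stop.

Emit:
play_rows(rows=[{"dx": 2,"dy": 0,"dz": 10,"roll": 0,"jaw": -1},{"dx": 4,"dy": 0,"dz": 20,"roll": 0,"jaw": -1},{"dx": 4,"dy": 0,"dz": 30,"roll": 0,"jaw": -1},{"dx": 4,"dy": 0,"dz": 40,"roll": 0,"jaw": -1},{"dx": 3,"dy": 0,"dz": 47,"roll": 0,"jaw": -1},{"dx": 3,"dy": 0,"dz": 51,"roll": 0,"jaw": -1},{"dx": 3,"dy": 0,"dz": 51,"roll": 0,"jaw": -1}])

```text
t: 3.65
ee_pos: [0.6328, 0.1139, 0.2969]
orientation: [-0.0, 0.605, 0.796, 0.004]
contact_force: [-2.5, 6.0, 8.3]
grip_width: 0.0
grip_force: 4.1
```

Emit:
play_rows(rows=[{"dx": 0,"dy": 0,"dz": 3,"roll": 0,"jaw": -1},{"dx": 0,"dy": 0,"dz": 6,"roll": 0,"jaw": -1},{"dx": 0,"dy": 0,"dz": 8,"roll": 0,"jaw": -1},{"dx": 0,"dy": 0,"dz": 8,"roll": 0,"jaw": -1}])

```text
t: 4.05
ee_pos: [0.6328, 0.1139, 0.2908]
orientation: [0.0, 0.605, 0.796, 0.004]
contact_force: [-4.0, 5.1, 12.0]
grip_width: 0.0001
grip_force: 5.4
```

Emit:
play_rows(rows=[{"dx": 0,"dy": 0,"dz": 2,"roll": 0,"jaw": -1},{"dx": 0,"dy": 0,"dz": 4,"roll": 0,"jaw": -1},{"dx": 0,"dy": 0,"dz": 4,"roll": 0,"jaw": -1}])

```text
t: 4.35
ee_pos: [0.6325, 0.1139, 0.2903]
orientation: [0.001, 0.605, 0.796, 0.004]
contact_force: [-8.0, 5.1, 21.0]
grip_width: 0.0002
grip_force: 10.3
```

The lever is on its hard stop: 4 mm more command gave only 0.5 mm of travel, and the force went from 12 to 21 N. I follow it back up along the arc.

Emit:
play_rows(rows=[{"dx": 0,"dy": 0,"dz": -12,"roll": 0,"jaw": -1},{"dx": 0,"dy": 0,"dz": -27,"roll": 0,"jaw": -1},{"dx": -1,"dy": 0,"dz": -42,"roll": 0,"jaw": -1},{"dx": -4,"dy": 0,"dz": -57,"roll": 0,"jaw": -1},{"dx": -9,"dy": 0,"dz": -72,"roll": 0,"jaw": -1},{"dx": -15,"dy": 0,"dz": -87,"roll": 0,"jaw": -1},{"dx": -22,"dy": 0,"dz": -99,"roll": 0,"jaw": -1},{"dx": -27,"dy": 0,"dz": -110,"roll": 0,"jaw": -1}])

```text
t: 5.15
ee_pos: [0.6403, 0.0852, 0.3942]
orientation: [0.002, 0.606, 0.796, 0.001]
contact_force: [-0.8, -0.2, 0.2]
grip_width: 0.0002
grip_force: 0.0
```

Emit:
play_rows(rows=[{"dx": 0,"dy": 0,"dz": -15,"roll": 0,"jaw": -1},{"dx": 0,"dy": 0,"dz": -35,"roll": 0,"jaw": -1},{"dx": 0,"dy": 0,"dz": -50,"roll": 0,"jaw": -1},{"dx": 0,"dy": 0,"dz": -50,"roll": 0,"jaw": -1},{"dx": 0,"dy": 0,"dz": -50,"roll": 0,"jaw": -1}])

```text
t: 5.65
ee_pos: [0.6403, 0.0865, 0.4416]
orientation: [0.0, 0.605, 0.796, 0.0]
contact_force: [0.8, 0.3, -0.7]
grip_width: -0.0002
grip_force: 0.0
```

```bash
python3 st.py .5685 -.1035; python3 - <<'E'
from h import *
T=r.snapshot("top");S=r.snapshot("side");cv2.imwrite("pics/s4.png",np.hstack([cv2.resize(T[90:240,190:310],(400,500),interpolation=2),cv2.resize(S[100:250,190:310],(400,500),interpolation=2)]))
for c,s,p in blobs(S,(0,0,0),(180,255,40),(190,150,250,240)):print(c,s)
E
```

```text
5.65 [0.6403 0.0865 0.4416] 1.841401286993421 [ 0.82408626  0.33093852 -0.71409202] [0.03 0.4  0.59 1.76 0.   1.33] dx,dy -163.87098213691252 -119.98025954229428 -0.00023621767902855915
[219.11111111 150.77777778] [218 150   4   3   9]
[218.11235955 172.3988764 ] [204 167  28  12 178]
```

View pics/s4.png

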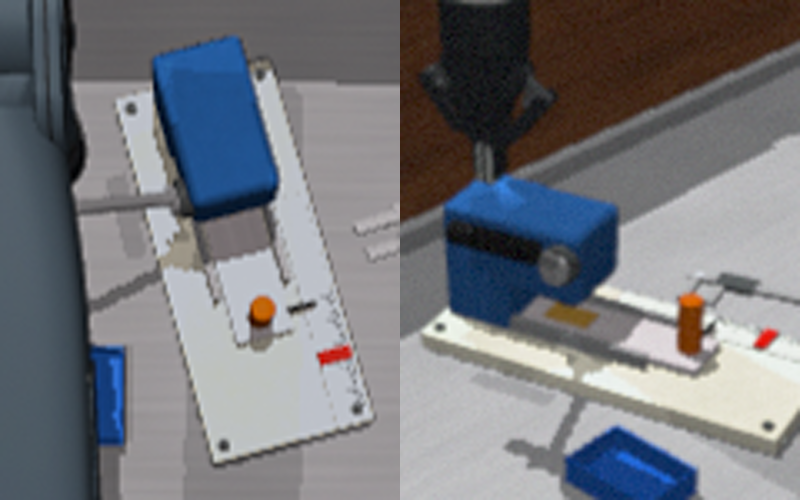

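The lever is back at its rest position: the grip blob is at (218,172) in the side view, as before. The slide is still home. Now I move to the knob with the jaws open.

Emit:
play_rows(rows=[{"dx": -40,"dy": -30,"dz": 0,"roll": 0,"jaw": -1},{"dx": -80,"dy": -60,"dz": 0,"roll": 0,"jaw": 1},{"dx": -120,"dy": -90,"dz": 0,"roll": 0,"jaw": 1},{"dx": -164,"dy": -120,"dz": 0,"roll": 0,"jaw": 1},{"dx": -164,"dy": -120,"dz": 40,"roll": 0,"jaw": 1},{"dx": -164,"dy": -120,"dz": 80,"roll": 0,"jaw": 1},{"dx": -164,"dy": -120,"dz": 100,"roll": 0,"jaw": 1},{"dx": -164,"dy": -120,"dz": 100,"roll": 0,"jaw": 1}])

```text
t: 6.55
ee_pos: [0.5667, -0.1032, 0.3355]
orientation: [-0.005, 0.605, 0.796, -0.002]
contact_force: [0.3, -0.3, -1.1]
grip_width: 0.0851
grip_force: 0.0
```

Emit:
play_rows(rows=[{"dx": 0,"dy": 0,"dz": 0,"roll": 0,"jaw": 1},{"dx": 0,"dy": 0,"dz": 0,"roll": 0,"jaw": 1}])

```text
t: 6.75
ee_pos: [0.5692, -0.1034, 0.3435]
orientation: [0.001, 0.605, 0.796, 0.0]
contact_force: [0.6, -0.4, 0.6]
grip_width: 0.0858
grip_force: 0.0
```

```bash
python3 st.py .569 -.104; python3 - <<'E'
from h import *
S=r.snapshot("side");cv2.imwrite("pics/s5.png",cv2.resize(S[100:250,190:350],(640,600),interpolation=2))
E
```

```text
6.75 [ 0.5692 -0.1034  0.3435] 1.8421470394516473 [ 0.58453514 -0.40141083  0.55171658] [-0.3   0.18  0.12  1.51  0.    1.  ] dx,dy -0.5173118309274056 -0.3411966269609897 0.08579296380697018
```

View pics/s5.png

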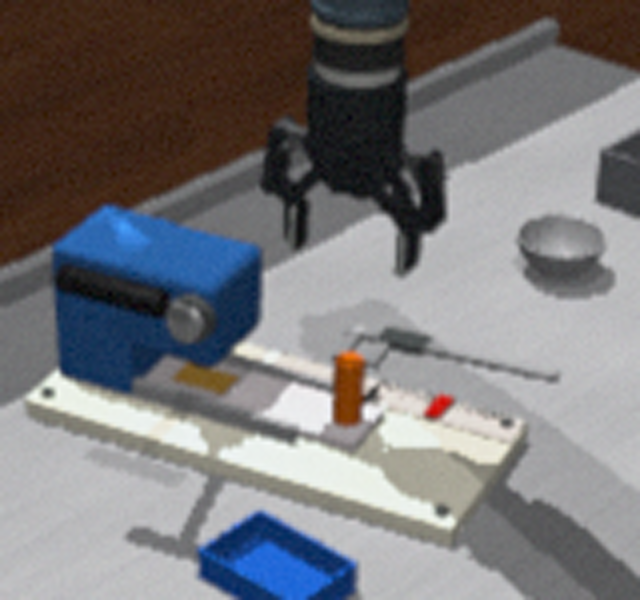

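The open fingers straddle the knob along the slide direction. I descend and close.

Emit:
play_rows(rows=[{"dx": 0,"dy": 0,"dz": 35,"roll": 0,"jaw": 1},{"dx": 0,"dy": 0,"dz": 70,"roll": 0,"jaw": 1},{"dx": 0,"dy": 0,"dz": 100,"roll": 0,"jaw": 1},{"dx": 0,"dy": 0,"dz": 118,"roll": 0,"jaw": 1},{"dx": 0,"dy": 0,"dz": 126,"roll": 0,"jaw": 1},{"dx": 0,"dy": 0,"dz": 126,"roll": 0,"jaw": 1}])

```text
t: 7.4
ee_pos: [0.5689, -0.1034, 0.2157]
orientation: [-0.0, 0.605, 0.796, -0.0]
contact_force: [0.1, -0.9, 0.5]
grip_width: 0.0851
grip_force: 0.0
```

Emit:
play_rows(newtons=40, rows=[{"dx": 0,"dy": 0,"dz": 0,"roll": 0,"jaw": -1},{"dx": 0,"dy": 0,"dz": 0,"roll": 0,"jaw": -1},{"dx": 0,"dy": 0,"dz": 0,"roll": 0,"jaw": -1},{"dx": 0,"dy": 0,"dz": 0,"roll": 0,"jaw": -1},{"dx": 0,"dy": 0,"dz": 0,"roll": 0,"jaw": -1},{"dx": 0,"dy": 0,"dz": 0,"roll": 0,"jaw": -1}])

```text
t: 8.0
ee_pos: [0.5682, -0.1039, 0.2169]
orientation: [-0.0, 0.605, 0.796, -0.001]
contact_force: [-5.1, -1.2, 5.8]
grip_width: 0.0252
grip_force: 40.0
```

The grip holds at 25 mm and 40 N. I pull out about 50 mm, then measure the pointer against the marker.

Emit:
play_rows(rows=[{"dx": 0,"dy": -6,"dz": 0,"roll": 0,"jaw": -1},{"dx": 0,"dy": -14,"dz": 0,"roll": 0,"jaw": -1},{"dx": 0,"dy": -22,"dz": 0,"roll": 0,"jaw": -1},{"dx": 0,"dy": -30,"dz": 0,"roll": 0,"jaw": -1},{"dx": 0,"dy": -38,"dz": 0,"roll": 0,"jaw": -1},{"dx": 0,"dy": -45,"dz": 0,"roll": 0,"jaw": -1},{"dx": 0,"dy": -50,"dz": 0,"roll": 0,"jaw": -1},{"dx": 0,"dy": -50,"dz": 0,"roll": 0,"jaw": -1}])

```text
t: 8.8
ee_pos: [0.5208, -0.1171, 0.2169]
orientation: [0.002, 0.605, 0.796, 0.001]
contact_force: [5.5, 2.0, 4.0]
grip_width: 0.0252
grip_force: 40.3
```

```bash
python3 st.py .569 -.104; python3 - <<'E'
from h import *
T=r.snapshot("top");S=r.snapshot("side");cv2.imwrite("pics/s6.png",np.hstack([cv2.resize(T[170:220,250:310],(400,333),interpolation=2),cv2.resize(S[170:220,260:320],(400,333),interpolation=2)]))
for n,I,b in(("top",T,(270,170,310,215)),("side",S,(270,185,320,225))):
    for c,s,p in blobs(I,(0,150,80),(4,255,255),b)+blobs(I,(172,150,80),(180,255,255),b):print(n,"red",c,s.tolist(),plane(n,c,.023))
    for c,s,p in blobs(I,(0,0,0),(180,255,70),b,3):print(n,"dark",c,s.tolist(),plane(n,c,.03))
E
```

```text
8.8 [ 0.5208 -0.1171  0.2169] 1.8416661233158598 [5.53178891 2.01345164 4.00991274] [-0.35  0.11 -0.21  1.25  0.    0.95] dx,dy -0.26202416608001944 49.90752213474281 0.025248775773948975
top dark [271.   174.25] [270, 171, 3, 7, 8] [ 0.60590776 -0.11655616  0.03      ]
top dark [292.57142857 177.57142857] [290, 170, 6, 16, 21] [ 0.59495652 -0.18992477  0.03      ]
top dark [298.5 172. ] [298, 170, 2, 5, 6] [ 0.61437242 -0.21032996  0.03      ]
top dark [286.42857143 194.85714286] [286, 193, 2, 5, 7] [ 0.53550341 -0.16857597  0.03      ]
top dark [287.09302326 206.04651163] [285, 196, 6, 19, 43] [ 0.49750715 -0.17053103  0.03      ]
top dark [296.5 212.5] [296, 212, 2, 2, 4] [ 0.47592207 -0.20199505  0.03      ]
side red [299.68421053 200.36842105] [298, 198, 5, 6, 19] [ 0.53721614 -0.19021698  0.023     ]
side dark [291.76237624 191.35973597] [275, 185, 36, 21, 303] [ 0.58663082 -0.20748798  0.03      ]
```

View pics/s6.png

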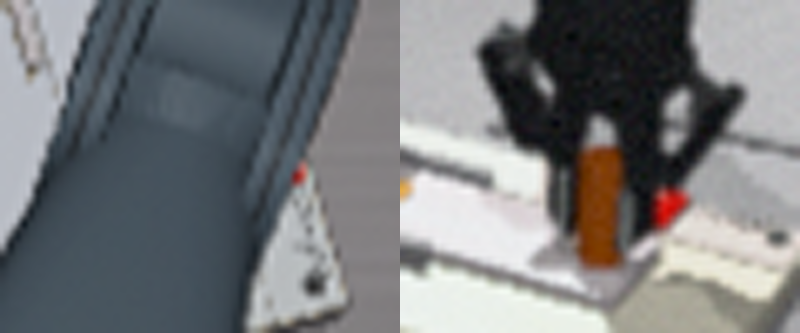

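The arm hides the pointer in the top view and partly hides the marker in the side view. The pointer sits rigidly on the slide, so I'll work out the required travel from the first pictures and track the slide by the orange knob in the side view.

```bash
python3 - <<'E'
from h import *
yaw=.2695;ex=np.array([np.cos(yaw),np.sin(yaw)]);ey=np.array([-ex[1],ex[0]])
T=cv2.imread("pics/top0.png");S=cv2.imread("pics/side0.png");N=r.snapshot("side")
def wc(I,f,b):
    x0,y0,x1,y1=b;w=f(I[y0:y1,x0:x1].astype(float)).clip(0);yy,xx=np.mgrid[y0:y1,x0:x1];return np.array([(w*xx).sum(),(w*yy).sum()])/w.sum()
red=lambda a:a[...,2]-np.maximum(a[...,1],a[...,0])-60
dark=lambda a:130-a.max(2)
rt,rs=wc(T,red,(281,190,300,202)),wc(S,red,(293,196,306,206))
pt=wc(T,dark,(275,178,286,187))
print("red",rt,rs,tri(rt,rs),"pointer",pt,plane("top",pt,.03))
print("gray patch\n",T[177:188,272:290].max(2),"\nside\n",S[192:206,276:306].max(2))
for z in(.022,.025,.028):
    print(z,"needed out",1e3*(plane("top",pt,.03)-plane("top",rt,z))[:2]@ex)
def orange(I):
    B=max(blobs(I,(4,140,60),(18,255,255),(255,180,320,220)),key=lambda b:b[1][4]);p=B[2];bot=p[:,1].max();return B[0],B[1].tolist()
for n,I in(("s0",S),("now",N)): print(n,orange(I))
# column of the knob bottom band vs expected slide travel
for out in(0,.045,.048,.05,.052): 
    k=np.r_[np.array([.569,-.104])-out*ex,0]; print(out,[np.round(proj("side",k+[0,0,z]),1).tolist() for z in(.03,.06,.09)])
E
```

```text
red [289.87486398 196.05984766] [299.27979713 200.97633136] (array([ 0.53170488, -0.18049504,  0.02762656]), np.float64(0.00022899349997219454)) pointer [279.9392379  181.76210093] [ 0.58020943 -0.1468631   0.03      ]
gray patch
 [[189 189 190 188 190 190 181 153 191 189 189 189 189 190 190 191 183 155]
 [191 190 189 187 189 189 186 174 191 190 191 191 191 186 172 171 157 161]
 [195 190 189 188 189 190 191 189 177 194 192 176 179 188 168 160 137 173]
 [179 193 190 189 189 193 192 168 132 165 144 116 128 179 192 187 163 134]
 [178 196 191 187 167 162 145 111  72  78  28  51  88 175 192 191 183 160]
 [175 199 192 179 105  71  27  40  61  67  99 114 156 193 190 190 191 186]
 [178 197 192 182 118  62 101 107 121 136 163 168 194 191 189 189 187 164]
 [168 195 191 192 177 124 165 164 161 165 194 192 190 190 189 190 186 170]
 [180 193 190 190 186 171 194 194 188 175 192 190 189 189 190 186 173 172]
 [199 191 189 190 190 187 187 191 190 186 173 189 189 189 189 185 168 160]
 [196 191 190 191 191 190 184 190 190 184 168 190 189 190 190 190 190 187]] 
side
 [[142 154 141 129 122 149 183 163 15
[... 1521 characters left out ...]
 239 239 238 226
  213 203 157 140 152 165 192 237 239 240 240 239]
 [122 125 121 123 134 164 168 173 123 155 221 243 240 240 241 239 241 240
  239 240 226 198 185 207 223 226 227 234 238 235]]
0.022 needed out 55.020818685512126
0.025 needed out 55.32934102776794
0.028 needed out 55.63786337002375
s0 (array([276.59813084, 196.41121495]), [274, 188, 7, 18, 107])
now (array([289.24271845, 200.24271845]), [286, 192, 8, 18, 103])
0 [[276.1, 205.2], [276.4, 197.6], [276.7, 189.9]]
0.045 [[288.5, 208.8], [288.9, 201.2], [289.3, 193.4]]
0.048 [[289.3, 209.1], [289.7, 201.4], [290.2, 193.6]]
0.05 [[289.9, 209.2], [290.3, 201.6], [290.7, 193.8]]
0.052 [[290.4, 209.4], [290.9, 201.7], [291.3, 193.9]]
```

The required travel is about 55.5 mm and the TCP shows about 49.5 mm so far. I pull 6 mm more, then check the knob's visible lower part and the brass tag in the side view.

Emit:
play_rows(rows=[{"dx": 0,"dy": -3,"dz": 0,"roll": 0,"jaw": -1},{"dx": 0,"dy": -6,"dz": 0,"roll": 0,"jaw": -1},{"dx": 0,"dy": -6,"dz": 0,"roll": 0,"jaw": -1},{"dx": 0,"dy": -6,"dz": 0,"roll": 0,"jaw": -1}])

```text
t: 9.35
ee_pos: [0.5156, -0.1186, 0.2169]
orientation: [0.002, 0.605, 0.796, 0.001]
contact_force: [6.1, 2.4, 3.0]
grip_width: 0.0253
grip_force: 40.3
```

```bash
python3 st.py .569 -.104; python3 - <<'E'
from h import *
S=cv2.imread("pics/side0.png").astype(float);N=np.mean([r.snapshot("side").astype(float) for _ in range(4)],0)
ex=np.array([np.cos(.2695),np.sin(.2695)])
def rows(I,x0,x1,y0,y1):
    w=(I[y0:y1,x0:x1,2]-I[y0:y1,x0:x1,0]-45).clip(0);return [(y0+i,round((a*np.arange(x0,x1)).sum()/a.sum(),2),round(a.sum())) for i,a in enumerate(w) if a.sum()>60]
print("home",rows(S,270,285,186,208));print("now",rows(N,283,299,188,212))
p=lambda o,z:np.round(proj("side",np.r_[np.array([.569,-.104])-o*ex,z]),2).tolist()
print([(o,p(o,.035),p(o,.045)) for o in(0,.05,.055,.06)])
cv2.imwrite("pics/s7.png",np.hstack([cv2.resize(I[165:225,215:315].astype(np.uint8),(400,480),interpolation=2) for I in(S,N)]))
E
```

```text
9.35 [ 0.5156 -0.1186  0.2169] 1.8420264741331134 [6.12670348 2.39494978 2.97950219] [-0.35  0.1  -0.22  1.24  0.    0.95] dx,dy -0.2870517994528549 55.38855364494643 0.025289662928151917
home [(188, np.float64(276.73), 440), (189, np.float64(276.76), 1043), (190, np.float64(276.9), 1216), (191, np.float64(277.0), 1002), (192, np.float64(276.91), 487), (193, np.float64(276.76), 394), (194, np.float64(276.65), 405), (195, np.float64(276.56), 395), (196, np.float64(276.44), 372), (197, np.float64(276.45), 405), (198, np.float64(276.57), 400), (199, np.float64(276.77), 432), (200, np.float64(276.52), 428), (201, np.float64(276.31), 403), (202, np.float64(276.28), 394), (203, np.float64(276.15), 398), (204, np.float64(276.23), 396), (205, np.float64(276.6), 210)]
now [(193, np.float64(291.43), 280), (194, np.float64(291.4), 409), (195, np.float64(291.45), 424), (196, np.float64(291.4), 440), (197, np.float64(291.33), 398), (198, np.float64(291.24), 384), (199, np.float64(290.89), 359), (200, np.float64(290.76), 355), (201, np.float64(290.72), 361), (202, np.float64(290.7), 359), (203, np.float64(290.64), 360), (204, np.float64(290.66), 359), (205, np.float64(290.62), 362), (206, np.float64(290.58), 337), (207, np.float64(290.62), 352), (208, np.float64(290.8), 360), (209, np.float64(291.35), 315), (210, np.float64(291.58), 68)]
[(0, [276.16, 203.98], [276.26, 201.45]), (0.05, [289.94, 207.97], [290.08, 205.43]), (0.055, [291.34, 208.37], [291.48, 205.83]), (0.06, [292.74, 208.78], [292.89, 206.23])]
```

View pics/s7.png

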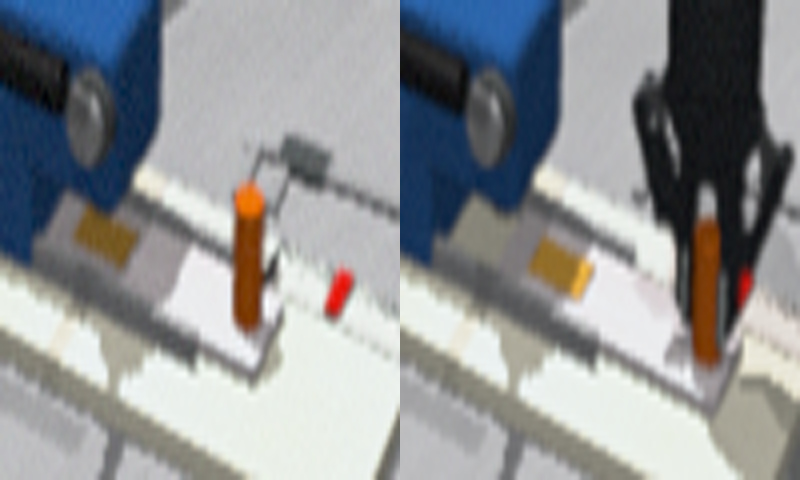

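The new view shows the slide out with the brass tag moved, and the pointer hidden behind the finger by the marker at (302,201). I measure the travel from the brass tag, which is not hidden.

```bash
python3 - <<'E'
from h import *
S=cv2.imread("pics/side0.png");Ns=[r.snapshot("side") for _ in range(4)];N=np.mean([n.astype(float) for n in Ns],0).astype(np.uint8)
ex=np.array([np.cos(.2695),np.sin(.2695)])
def brass(I,b):
    x0,y0,x1,y1=b;h=cv2.cvtColor(I,cv2.COLOR_BGR2HSV)[y0:y1,x0:x1].astype(int);m=(abs(h[...,0]-20)<9)&(h[...,1]>110)
    p=np.argwhere(m)[:,::-1]+[x0,y0];return p,cv2.minAreaRect(p.astype(np.float32))
ph,rh=brass(S,(228,186,256,204));pn,rn=brass(N,(240,188,270,208))
print(len(ph),rh,len(pn),rn)
W=lambda p:np.array([plane("side",x,.031)[:2] for x in p])
wh,wn=W(ph),W(pn)
print("centroid travel",1e3*(wh.mean(0)-wn.mean(0))@ex,"rear/front edges",[1e3*(np.quantile(wh@ex,q)-np.quantile(wn@ex,q)) for q in(.03,.5,.97)],"lateral",1e3*(wh.mean(0)-wn.mean(0))@[-ex[1],ex[0]])
# lines in the slide: template match of front-left corner of slide
# knob left edge at rows on lower knob, half-level crossing in (R-B)
def edge(I,x0,x1,ys,rev=False):
    out=[]
    for y in ys:
        a=(I[y,:,2].astype(float)-I[y,:,0])[x0:x1];h=a.max()/2;i=np.argmax(a>h) if not rev else len(a)-1-np.argmax(a[::-1]>h)
        j=i-1 if not rev else i+1
        out.append(x0+i+(j-i)*(a[i]-h)/(a[i]-a[j]))
    return np.round(np.mean(out),2)
for nm,I,x,ys in(("home",S,(268,285),range(199,204)),("now",N,(282,299),range(203,208))):print(nm,edge(I,*x,ys),edge(I,*x,ys,True))
E
```

```text
56 ((241.0, 194.00001525878906), (13.581995010375977, 4.365641117095947), 14.03624439239502) 64 ((254.50001525878906, 198.00003051757812), (14.55213737487793, 4.6081767082214355), 14.03624439239502)
centroid travel 53.409684398244245 rear/front edges [np.float64(53.68232844897713), np.float64(54.003097007069286), np.float64(51.58315494828647)] lateral -0.12161322897929705
home 273.17 279.62
now 287.74 293.34
```

The brass tag and the knob's left edge give about 53.3 mm, and the TCP gives 54.6 mm. The need is about 55.5 mm, so I pull 1.5 mm more.

Emit:
play_rows(rows=[{"dx": 0,"dy": -1.5,"dz": 0,"roll": 0,"jaw": -1},{"dx": 0,"dy": -1.5,"dz": 0,"roll": 0,"jaw": -1},{"dx": 0,"dy": -1.5,"dz": 0,"roll": 0,"jaw": -1},{"dx": 0,"dy": -1.5,"dz": 0,"roll": 0,"jaw": -1},{"dx": 0,"dy": -1.5,"dz": 0,"roll": 0,"jaw": -1}])

```text
t: 10.25
ee_pos: [0.5142, -0.119, 0.2169]
orientation: [0.002, 0.605, 0.796, 0.001]
contact_force: [5.5, 2.4, 4.6]
grip_width: 0.0247
grip_force: 40.3
```

```bash
python3 st.py .569 -.104; python3 - <<'E'
from h import *
N=np.mean([r.snapshot("side").astype(float) for _ in range(4)],0).astype(np.uint8)
cv2.imwrite("pics/s8.png",cv2.resize(N[150:225,200:320],(800,500),interpolation=2))
E
```

```text
10.25 [ 0.5142 -0.119   0.2169] 1.8421105366732715 [5.50740731 2.43097334 4.64818193] [-0.35  0.1  -0.23  1.24  0.    0.94] dx,dy -0.2677143949428443 56.76598570949268 0.024731209547494873
```

View pics/s8.png

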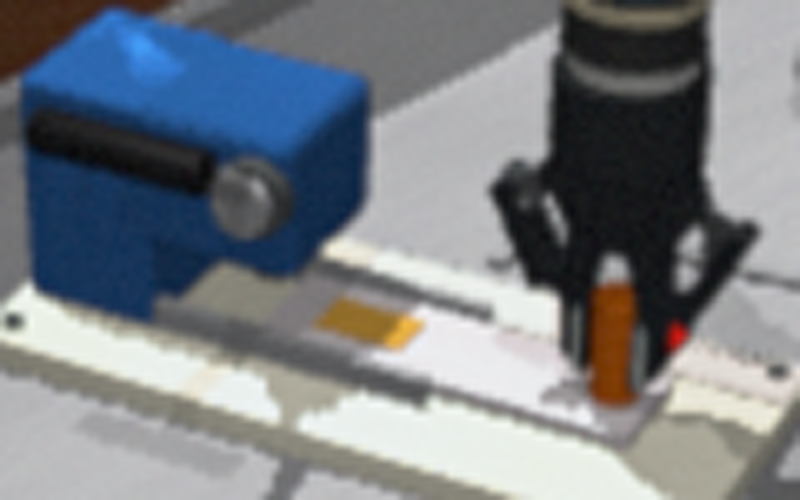

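The lever is at rest, and the knob is held with the slide about 55.5 mm out. I hand in.

```bash
python3 -c "
from plant import r
print(r.hand_in())"
```

```text
the job is handed in; nothing more can be done
None
```

I swung the lever down to its stop and let it come fully back up, then pulled the slide about 55.5 mm out to the red marker and handed in still gripping the knob; the arm hid the pointer at the end, so that position is calculated (to about 1–2 mm) rather than seen.

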